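# Turn the banding wheel until the blue vase faces front

### The job

Push the potter's wheel head round by the wooden pegs at its rim, with the fingers and gently, until the small blue vase stands at the front, in line with the red pointer, and leave the wheel at rest there. Only push: do not grip the pegs, do not touch the pots on the wheel, and keep the white bowl standing at the middle of it. Leave the jar, mug and dish around the wheel where they are.

Things in the scene. Friction and masses are not known exactly. Their poses are not given: they have to be found in the camera images.
- wheel_base: Fixed foot of the banding wheel (a potter's hand turntable). Origin at table height on the turning axis. Its -x axis is the FRONT: a red pointer lies along it, a 22 mm wide bar ending in an upright red block 60 mm high, 146 to 196 mm from the axis, outside the rim. It faces the robot's side, up to 40 degrees either way.
- wheel: Revolving cream round head, 270 mm in diameter, 15 mm thick, top 70 mm above the table. Origin on the turning axis, 55 mm above the table, z up. Turns two full turns or more either way with friction of about 0.12 N m (about 1 N at a peg) and stops within a few degrees once no longer pushed gently. The blue vase lies on its own -x axis: at zero yaw relative to wheel_base the vase is at the front.
- blue_vase: Small dark blue vase, 50 mm tall and 50 mm wide, stuck to the wheel head 68 mm from the axis. Origin at the centre of its underside (70 mm above the table). Not to be touched.
- cream_pot_a: Small cream pot, 45 mm tall and 46 mm wide, stuck to the wheel head 68 mm from the axis, at +60 degrees from the head's x axis. Origin at the centre of its underside. Not to be touched.
- cream_pot_b: Small brown-grey clay pot, 38 mm tall and 48 mm wide, stuck to the wheel head 68 mm from the axis, at -60 degrees from the head's x axis. Origin at the centre of its underside. Not to be touched.
- bowl: Loose white bowl, 60 mm in diameter and 32 mm high, standing at the middle of the wheel head and turning with it. Origin at the centre of its underside. Not to be touched or lifted.
- glaze_jar: Loose green closed jar with white cap, 60 mm in diameter, 85 mm high, standing on the table to one side of the wheel. Origin at the centre of its underside. Bystander.
- mug: Loose terracotta mug, 72 mm in diameter, 80 mm high, handle on its +y side, on the table to one side of the wheel. Origin at the centre of its underside. Bystander.
- dish: Loose white open dish, 110 mm in diameter, 35 mm high, on the table to one side of the wheel. Origin at the centre of its underside. Bystander.
- peg0 (a point): Centre of the top of an upright wooden push peg, 18 mm in diameter, fixed near the rim of the wheel head 120 mm from the axis, at 30 degrees from the head's x axis; it stands 30 mm above the head, its top 100 mm above the table.
- peg1 (a point): Centre of the top of an upright wooden push peg, 18 mm in diameter, fixed near the rim of the wheel head 120 mm from the axis, at 90 degrees from the head's x axis; it stands 30 mm above the head, its top 100 mm above the table.
- peg2 (a point): Centre of the top of an upright wooden push peg, 18 mm in diameter, fixed near the rim of the wheel head 120 mm from the axis, at 150 degrees from the head's x axis; it stands 30 mm above the head, its top 100 mm above the table.
- peg3 (a point): Centre of the top of an upright wooden push peg, 18 mm in diameter, fixed near the rim of the wheel head 120 mm from the axis, at 210 degrees from the head's x axis; it stands 30 mm above the head, its top 100 mm above the table.
- peg4 (a point): Centre of the top of an upright wooden push peg, 18 mm in diameter, fixed near the rim of the wheel head 120 mm from the axis, at 270 degrees from the head's x axis; it stands 30 mm above the head, its top 100 mm above the table.
- peg5 (a point): Centre of the top of an upright wooden push peg, 18 mm in diameter, fixed near the rim of the wheel head 120 mm from the axis, at 330 degrees from the head's x axis; it stands 30 mm above the head, its top 100 mm above the table.

How it is judged (in metres and radians):
At the end, for the whole second after the job is handed in: The blue vase is at the front, its centre within 10 mm (about 8 degrees of turning) either side of the line of the red pointer; the wheel is at rest; the bowl stands upright within 25 mm of the wheel's middle; jar, mug and dish are upright within 20 mm of where they were (x of blue_vase in the frame of wheel_base below -0.05 m and y of blue_vase in the frame of wheel_base between -0.01 and 0.01 m and angular speed of wheel below 0.05 rad/s and horizontal distance between bowl and wheel_base below 0.025 m and angle between each of bowl, glaze_jar, mug, dish's own z axis and vertical below 0.15 rad and height (world z) of bowl below 0.08 m and linear speed of bowl below 0.03 m/s and distance of each of glaze_jar, mug, dish from where it was at the start of the episode below 0.02 m); the robot touches nothing.
It fails at once if a pot on the wheel or the bowl is touched by the robot (over 1 N) (contact force between any of the fingers, the arm and blue_vase above 1 N or contact force between any of the fingers, the arm and cream_pot_a above 1 N or contact force between any of the fingers, the arm and cream_pot_b above 1 N or contact force between any of the fingers, the arm and bowl above 1 N).
It fails at once if the bowl is lifted, tipped or pushed off the middle (height (world z) of bowl above 0.085 m or angle between bowl's own z axis and vertical above 0.4 rad or horizontal distance between bowl and wheel_base above 0.04 m).
It fails at once if a peg is gripped between the fingers instead of pushed from the side (contact force between the fingers and wheel above 1.5 N and (horizontal distance between the grasp point and peg0 below 0.006 m or horizontal distance between the grasp point and peg1 below 0.006 m or horizontal distance between the grasp point and peg2 below 0.006 m or horizontal distance between the grasp point and peg3 below 0.006 m or horizontal distance between the grasp point and peg4 below 0.006 m or horizontal distance between the grasp point and peg5 below 0.006 m)).
It fails at once if the wheel is flung round (faster than about half a turn per second) or pushed with brute force (over 80 N) (angular speed of wheel above 3 rad/s or contact force between the fingers and wheel above 80 N).
It fails at once if the jar, mug or dish is moved over 30 mm, lifted or tipped (distance of any of glaze_jar, mug, dish from where it was at the start of the episode above 0.03 m or angle between any of glaze_jar, mug, dish's own z axis and vertical above 0.4 rad).
It also fails if it takes over 72 s, if anything falls off the work surface, if the arm or the gripper's body presses on something with over 40 N, if the wrist force passes 120 N, or if a joint passes its speed limit or range.

### The arm

A 6-joint arm with a two-finger parallel gripper is mounted at the origin on the work surface. World frame = base frame: x ahead of the robot, y to its left, z up, the work surface at z = 0. Lengths are in mm, angles in degrees, forces in N, time in s.
With the tool pointing down it reaches from about 300 to 850 mm from the base axis. Payload 4.2 kg.
Tool frame: the origin (TCP) lies at the very end of the fingers, on their centre line; the grasp point (between the pads) lies 19 mm behind it (env.grip_depth is the distance from the TCP to the grasp point, in mm); z points along the fingers, y is the line along which they close (so a half turn about z gives the same grasp; the last joint's range is limited). The gripper opens to 91 mm and grips with 3 to 60 N. Pads are 32 mm wide; open, the fingers measure 118 mm over their backs; the gripper's body (76 mm by 178 mm) begins 60 mm behind the grasp point.
Start: joints at [74.828, 18.312, 89.639, -0, 72.044, -1.146], TCP at [139.36, 557.873, 213.976] pointing down, gripper open.
Joint ranges: [-177.97, 177.97], [-48.28, 115.42], [12.27, 149.76], [-77.06, 257.06], [2.81, 150.46], [-146.56, 146.56]. Speed limits (degrees/s): [147.25, 147.25, 180, 180, 180, 180].

### API

Orientations are given as [roll, pitch, yaw] about the fixed x, y, z axes, in that order (R = Rz(yaw) Ry(pitch) Rx(roll)).
In Python, from workcell import env, cams gives the robot as it stands.
- The arm moves only by the tool apply_moves, never from a script. Its argument "deltas" is a list of rows, each a list of 5 numbers: the shift along the tool's x, y, z in m, then the turn about the tool's z in rad, then the opening, from -1 (shut) to 1 (fully open), so that 0 is half open. In form: [[tx, ty, tz, roll, gripper], ...]. A call has 1 to 5 rows; each row is the pose to reach, as a shift and turn from the pose commanded when the call began, along the tool's axes at that moment; what a row does not reach only later rows make up. A row lasts 1/10 s, in which the tool goes at most 50 mm and 8.59 degrees, less where a joint would pass 70% of its speed; a pose out of reach is approached as far as the arm can. A call with a gripper value outside its range is refused whole. The fingers move at their own pace and stop on an object; "grip_force" is the grip in N (left out, the last holds). Time passes only in rows, so rows that repeat a pose let the fingers close. It gives the time, the measured TCP pose, the force, the opening and the grip force at its end, in the units of the state.
- env.state(): the state, without advancing time (a new reading comes with each control period).
- cams.grab_frame(name): name is "scene" or "top"; returns the picture (400x640x3 uint8, blue, green, red); there is no depth.
- cams.get_calibration(name): a dict with "mtx" (3x3 intrinsics, pixels), "eye" and "attitude" of the camera in the world. Camera axes: x right, y down, z forward; pixel columns grow to the right and rows downward; lengths in mm; the calibration is good to about 2 mm. A picture is of the moment at which its call begins. get_calibration takes no time and is no camera call.
- env.job_done(): hands the job in; it is judged then, once.
The state is a dict: "time_s": time; "qpos": joint angles; "qvel": joint speeds; "effort": joint torques, N m; "ee_pos": TCP position; "ee_rot": TCP orientation; "force": force on the tool from outside, world axes, zero at the start; "torque": the same for the moment, N m; "gripper_width": finger opening in mm; "gripper_force": force on a finger pad.
Only numpy, scipy, OpenCV 4.12 (cv2) and the standard library are available. Lean on these libraries where they do the work, as an engineer would, in place of code of your own. Each camera call takes 0.05 s, during which the arm holds its last target. There are 200 camera calls.

## Working session

There is one attempt and no reset: what is moved stays moved. The work goes in short steps, Python scripts to look and compute and a tool call to move; the robot and the scene stay as the last step left them, time stands still between calls to the robot, and variables do not carry over. Pictures are saved under pics/ and viewed, at most 10 in all, crops included, and the job is handed in when it is done.

Besides the shell and the picture viewer there is one more tool, called after "Emit:" by a JSON object that holds its "api" and its "payload". apply_moves: Moves the arm, as the interface text tells. Its arguments: {"type":"object","properties":{"deltas":{"type":"array"},"grip_force":{"type":"number"}},"required":["deltas"]}

```bash
ls; mkdir -p pics
python3 - <<'E'
from workcell import env,cams
import cv2
for n in("top","scene"):
    cv2.imwrite(f"pics/{n}0.png",cams.grab_frame(n)); print(n,cams.get_calibration(n))
print(env.state())
E
```

```text
pics
top {'mtx': array([[375.769124  ,   0.        , 320.50428792],
       [  0.        , 375.769124  , 200.9824411 ],
       [  0.        ,   0.        ,   1.        ]]), 'eye': array([ 469.07216935,    3.77363421, 1025.47266819]), 'attitude': array([-173.03540491,    1.16082395,  -90.99644835])}
scene {'mtx': array([[426.69223046,   0.        , 323.95056079],
       [  0.        , 426.69223046, 203.23580367],
       [  0.        ,   0.        ,   1.        ]]), 'eye': array([1363.4626801 ,  483.13576986,  704.09643188]), 'attitude': array([-1.23475907e+02,  3.44747395e-02,  1.20374848e+02])}
{'time_s': 0.1, 'qpos': array([ 7.48299936e+01,  1.83491535e+01,  8.97001696e+01, -1.82787683e-04,
        7.20443341e+01, -1.14364859e+00]), 'qvel': array([-0.02262917, -0.10477111, -0.13729951,  0.0453371 ,  0.095626  ,
        0.06663782]), 'effort': array([ 5.24346433e-04, -4.13332772e+01, -2.32509255e+01,  7.30965030e-02,
        4.21612593e-02, -5.40652297e-05]), 'ee_pos': array([139.21969829, 557.4180842 , 213.18746978]), 'ee_rot': array([-1.79906358e+02, -1.69555472e-03,  1.65973697e+02]), 'force': array([ 1.11370798, -0.59279942,  0.71741961]), 'torque': array([-0.00074287,  0.02299821, -0.01177092]), 'gripper_force': 0.0, 'gripper_width': 91.49097634808962}
```

View pics/top0.png

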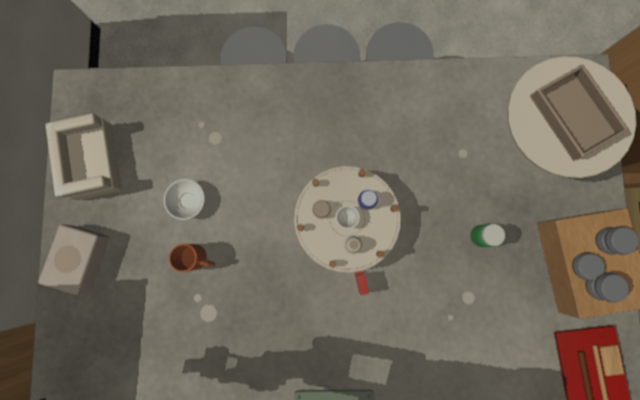

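View pics/scene0.png

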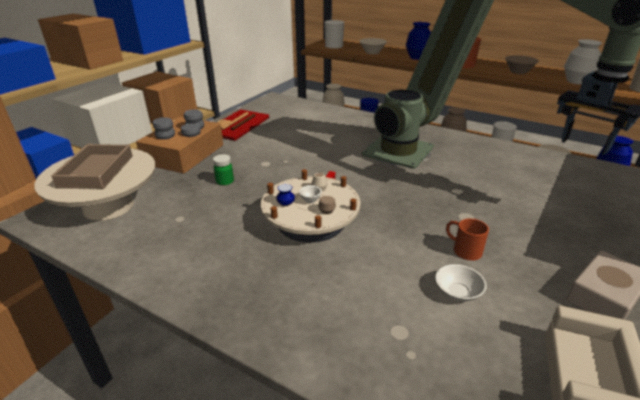

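The top view shows the wheel at about (347,218), the vase at (369,199), the red pointer at (362,283), and six pegs around the rim. Jar at (488,235), mug at (185,258) and dish at (184,199) are well clear of it. Next I'll measure these by ray casting.

```bash
cat > h.py <<'E'
from workcell import env,cams
import cv2,numpy as np
from scipy.spatial.transform import Rotation as R
from scipy.optimize import least_squares
def ray(p,z,n="top"):
    c=cams.get_calibration(n); A=R.from_euler('xyz',c['attitude'],degrees=True).as_matrix()
    d=A@np.linalg.inv(c['mtx'])@[p[0],p[1],1]; e=c['eye']; return (e+d*(z-e[2])/d[2])[:2]
def blobs(m,amin,amax):
    n,l,s,c=cv2.connectedComponentsWithStats(m.astype(np.uint8))
    return [(s[i,4],c[i]) for i in range(1,n) if amin<=s[i,4]<=amax]
def look(n="top"):
    im=cams.grab_frame(n); hsv=cv2.cvtColor(im,cv2.COLOR_BGR2HSV).astype(int); H,S,V=hsv[...,0],hsv[...,1],hsv[...,2]
    roi=np.zeros(H.shape,bool); roi[150:310,280:415]=1
    return dict(im=im,blue=blobs(roi&(H>105)&(H<135)&(S>110),15,900),
      red=blobs(roi&((H<5)|(H>174))&(S>150),15,900), peg=blobs(roi&(H>=5)&(H<18)&(S>105),8,120))
def ang(v): return np.degrees(np.arctan2(v[1],v[0]))
E
python3 - <<'E'
from h import *
r=look()
for k in('blue','red','peg'):
    print(k)
    for a,c in r[k]: print(a,c.round(1),ray(c,{'blue':100,'red':50,'peg':88}[k]).round(1))
P=np.array([ray(c,88) for a,c in r['peg']])
if len(P)>=5:
    s=least_squares(lambda q:np.hypot(*(P-q).T)-120,P.mean(0)); C=s.x; print('C',C,s.fun.round(1)); print([round(ang(p-C),1) for p in P])
    print('vase',[ang(ray(c,100)-C) for a,c in r['blue']],'ptr',[ang(ray(c,50)-C) for a,c in r['red']])
E
```

```text
blue
red
142 [362.  284.2] [373.4 -80.2]
peg
27 [361.6 172.5] [654.4 -84.5]
21 [315. 182.] [632.6  33.9]
32 [394.4 207.5] [ 563.9 -163.6]
21 [299.9 227.2] [519.1  73.4]
28 [380.1 253.8] [ 449.9 -123.8]
20 [332.  263.9] [427.3  -4.9]
C [541.0022019  -44.97090382] [0.1 0.8 0.8 0.4 0.5 0.5]
[np.float64(-19.2), np.float64(40.7), np.float64(-79.1), np.float64(100.5), np.float64(-139.1), np.float64(160.6)]
vase [] ptr [np.float64(-168.12810860037118)]
```

Wheel axis is at (541,-45), vase at about -49° and pointer at -168°, so I need about 119° clockwise. I'll push the peg at 160.6° with shut fingers along the left side, coming down behind it at 187°.

```bash
cat >> h.py <<'E'
C=np.array([541.,-45.])
def tool(*pts):
    s=env.state(); M=R.from_euler('xyz',s['ee_rot'],degrees=True).as_matrix()
    for p in pts: print((M.T@(np.array(p)-s['ee_pos'])/1000).round(4))
def arc(a,z=80,r=125): return [C[0]+r*np.cos(np.radians(a)),C[1]+r*np.sin(np.radians(a)),z]
E
python3 -c "
from h import *
tool(arc(187,200))"
```

```text
[-0.4191 -0.532   0.014 ]
```

Emit:
{"api": "apply_moves", "payload": {"deltas": [[-0.031,-0.039,0,0,-1],[-0.062,-0.078,0,0,-1],[-0.093,-0.117,0,0,-1],[-0.124,-0.156,0,0,-1],[-0.155,-0.195,0,0,-1]]}}

```text
time_s: 0.65
ee_pos: [242.7, 329.2, 213.7]
ee_rot: [-180.0, 0.0, 166.0]
force: [1.1, 0.0, 0.6]
gripper_width: 53.8
gripper_force: 0.0
```

Emit:
{"api": "apply_moves", "payload": {"deltas": [[-0.031,-0.039,0,0,-1],[-0.062,-0.078,0,0,-1],[-0.093,-0.117,0,0,-1],[-0.124,-0.156,0,0,-1],[-0.155,-0.195,0,0,-1]]}}

```text
time_s: 1.15
ee_pos: [345.8, 102.5, 214.1]
ee_rot: [180.0, 0.0, 166.0]
force: [1.2, 0.6, -0.3]
gripper_width: 14.2
gripper_force: 0.0
```

Emit:
{"api": "apply_moves", "payload": {"deltas": [[-0.031,-0.039,0,0,-1],[-0.062,-0.078,0,0,-1],[-0.093,-0.117,0,0,-1],[-0.109,-0.142,0,0,-1],[-0.109,-0.142,0,0,-1]]}}

```text
time_s: 1.65
ee_pos: [418.0, -62.9, 213.6]
ee_rot: [-180.0, 0.0, 165.7]
force: [-0.4, 0.0, -0.1]
gripper_width: 0.6
gripper_force: 0.0
```

```bash
python3 -c "
from h import *
cv2.imwrite('pics/s1.png',cams.grab_frame('scene'))
s=env.state();print(s['time_s'],s['ee_pos'],s['ee_rot'],s['gripper_width'],arc(187))
tool(arc(187,80))"
```

```text
1.7 [417.01686847 -61.0677234  213.5171128 ] [ 1.79987486e+02 -6.13574217e-02  1.65765318e+02] 0.27783741715887517 [np.float64(416.93173104483475), np.float64(-60.23366792564342), 80]
[1.000e-04 8.000e-04 1.335e-01]
```

Emit:
{"api": "apply_moves", "payload": {"deltas": [[0,0.001,0.03,0,-1],[0,0.001,0.06,0,-1],[0,0.001,0.09,0,-1],[0,0.001,0.115,0,-1],[0,0.001,0.132,0,-1]]}}

```text
time_s: 2.2
ee_pos: [415.5, -57.3, 80.4]
ee_rot: [180.0, -0.2, 166.1]
force: [0.3, 0.7, 0.4]
gripper_width: 0.2
gripper_force: 0.0
```

```bash
python3 -c "
from h import *
M=R.from_euler('xyz',[180,0,166],degrees=True).as_matrix()
s=env.state();print(s['ee_pos'],s['force'])
# 14 deg per call, from 187
for a0 in range(187,40,-14):
    print(a0,[(M.T@(np.array(arc(a0-14*k/5))-arc(a0))/1000).round(4)[:2].tolist() for k in range(1,6)])
"
```

```text
[415.52262182 -57.26832124  80.36853214] [0.29777615 0.68865617 0.37515132]
187 [[0.002, 0.0058], [0.0038, 0.0116], [0.0053, 0.0175], [0.0065, 0.0235], [0.0074, 0.0296]]
173 [[0.0006, 0.0061], [0.0009, 0.0122], [0.0009, 0.0183], [0.0006, 0.0244], [-0.0, 0.0305]]
159 [[-0.0009, 0.006], [-0.0021, 0.012], [-0.0036, 0.018], [-0.0053, 0.0238], [-0.0074, 0.0296]]
145 [[-0.0023, 0.0056], [-0.0049, 0.0112], [-0.0078, 0.0166], [-0.0109, 0.0218], [-0.0143, 0.0269]]
131 [[-0.0036, 0.0049], [-0.0075, 0.0096], [-0.0116, 0.0142], [-0.0159, 0.0185], [-0.0204, 0.0226]]
117 [[-0.0047, 0.0039], [-0.0096, 0.0076], [-0.0147, 0.011], [-0.0199, 0.0141], [-0.0253, 0.017]]
103 [[-0.0055, 0.0026], [-0.0111, 0.005], [-0.0169, 0.0071], [-0.0227, 0.0089], [-0.0286, 0.0104]]
89 [[-0.006, 0.0012], [-0.012, 0.0022], [-0.0181, 0.0028], [-0.0242, 0.0031], [-0.0303, 0.0032]]
75 [[-0.0061, -0.0003], [-0.0122, -0.0008], [-0.0182, -0.0017], [-0.0242, -0.0028], [-0.0302, -0.0042]]
61 [[-0.0059, -0.0017], [-0.0116, -0.0037], [-0.0173, -0.006], [-0.0228, -0.0086], [-0.0282, -0.0114]]
47 [[-0.0053, -0.0031], [-0.0104, -0.0064], [-0.0153, -0.01], [-0.0201, -0.0139], [-0.0246, -0.0179]]
```

Emit:
{"api": "apply_moves", "payload": {"deltas": [[0.002,0.006,0,0,-1],[0.004,0.012,0,0,-1],[0.005,0.017,0,0,-1],[0.0065,0.0235,0,0,-1],[0.0075,0.0295,0,0,-1]]}}

```text
time_s: 2.7
ee_pos: [417.5, -27.7, 82.7]
ee_rot: [180.0, 0.1, 166.0]
force: [0.1, -0.8, -0.3]
gripper_width: 0.5
gripper_force: 0.0
```

Emit:
{"api": "apply_moves", "payload": {"deltas": [[0.0005,0.006,0,0,-1],[0.001,0.012,0,0,-1],[0.001,0.0185,0,0,-1],[0.0005,0.0245,0,0,-1],[0,0.0305,0,0,-1]]}}

```text
time_s: 3.2
ee_pos: [424.8, 1.6, 82.0]
ee_rot: [-180.0, 0.0, 166.0]
force: [0.8, -1.0, -0.4]
gripper_width: 0.1
gripper_force: 0.7
```

```bash
cat >> h.py <<'E'
def meas():
    s=env.state(); print('t',s['time_s'],s['ee_pos'].round(1),s['force'].round(1),'finger',round(ang(s['ee_pos'][:2]-C),1),'r',np.hypot(*(s['ee_pos'][:2]-C)).round(1))
    P=[ray(c,88)-C for a,c in look()['peg']]; P=[p for p in P if abs(np.hypot(*p)-120)<6]
    print(sorted(round(ang(p),1) for p in P)); 
    m=[ang(p) for p in P]; print('mean mod60',np.degrees(np.angle(np.mean(np.exp(6j*np.radians(m)))))/6)
E
python3 -c "
from h import *
meas()"
```

```text
t 3.2 [424.8   1.6  82. ] [ 0.8 -1.  -0.4] finger 158.2 r 125.2
[np.float64(-90.2), np.float64(-30.4), np.float64(29.7), np.float64(89.6)]
mean mod60 29.659390326175398
```

Emit:
{"api": "apply_moves", "payload": {"deltas": [[-0.001,0.006,0,0,-1],[-0.002,0.012,0,0,-1],[-0.0035,0.018,0,0,-1],[-0.0055,0.024,0,0,-1],[-0.0075,0.0295,0,0,-1]]}}

```text
time_s: 3.75
ee_pos: [439.3, 28.4, 82.0]
ee_rot: [180.0, 0.0, 166.0]
force: [-0.3, -2.5, 0.2]
gripper_width: 0.5
gripper_force: 1.0
```

Emit:
{"api": "apply_moves", "payload": {"deltas": [[-0.0025,0.0055,0,0,-1],[-0.005,0.011,0,0,-1],[-0.008,0.0165,0,0,-1],[-0.011,0.022,0,0,-1],[-0.0145,0.027,0,0,-1]]}}

```text
time_s: 4.25
ee_pos: [459.4, 51.1, 81.8]
ee_rot: [180.0, -0.1, 166.0]
force: [-0.1, -1.6, 1.3]
gripper_width: 0.5
gripper_force: 0.8
```

```bash
python3 -c "
from h import *
meas()"
```

```text
t 4.25 [459.4  51.1  81.8] [-0.1 -1.6  1.3] finger 130.3 r 126.1
[np.float64(-121.7), np.float64(-61.9), np.float64(-1.9), np.float64(58.0), np.float64(179.5)]
mean mod60 -1.6004055501069685
```

Emit:
{"api": "apply_moves", "payload": {"deltas": [[-0.0035,0.005,0,0,-1],[-0.0075,0.0095,0,0,-1],[-0.0115,0.014,0,0,-1],[-0.016,0.0185,0,0,-1],[-0.0205,0.0225,0,0,-1]]}}

```text
time_s: 4.8
ee_pos: [485.2, 67.9, 81.9]
ee_rot: [180.0, -0.0, 166.0]
force: [-0.9, 0.4, -0.1]
gripper_width: 0.4
gripper_force: 0.5
```

Emit:
{"api": "apply_moves", "payload": {"deltas": [[-0.0045,0.004,0,0,-1],[-0.0095,0.0075,0,0,-1],[-0.0145,0.011,0,0,-1],[-0.02,0.014,0,0,-1],[-0.0255,0.017,0,0,-1]]}}

```text
time_s: 5.3
ee_pos: [514.2, 78.0, 81.9]
ee_rot: [180.0, -0.0, 166.0]
force: [-0.0, -0.6, 0.2]
gripper_width: 0.3
gripper_force: 0.5
```

```bash
python3 -c "
from h import *
meas()"
```

```text
t 5.3 [514.2  78.   81.9] [-0.  -0.6  0.2] finger 102.3 r 125.9
[np.float64(-150.1), np.float64(-90.3), np.float64(-30.3), np.float64(29.8), np.float64(150.8)]
mean mod60 29.999566470191954
```

Emit:
{"api": "apply_moves", "payload": {"deltas": [[-0.0055,0.0025,0,0,-1],[-0.011,0.005,0,0,-1],[-0.017,0.007,0,0,-1],[-0.0225,0.009,0,0,-1],[-0.0285,0.0105,0,0,-1]]}}

```text
time_s: 5.85
ee_pos: [544.2, 81.0, 81.9]
ee_rot: [-180.0, -0.0, 166.0]
force: [-0.8, -0.5, 0.3]
gripper_width: 0.6
gripper_force: 0.8
```

Emit:
{"api": "apply_moves", "payload": {"deltas": [[-0.006,0.001,0,0,-1],[-0.012,0.002,0,0,-1],[-0.018,0.003,0,0,-1],[-0.024,0.003,0,0,-1],[-0.0305,0.003,0,0,-1]]}}

```text
time_s: 6.35
ee_pos: [574.5, 76.5, 81.9]
ee_rot: [-180.0, -0.0, 166.0]
force: [-1.9, -1.1, 0.5]
gripper_width: 0.8
gripper_force: 0.7
```

```bash
python3 -c "
from h import *
meas()
cv2.imwrite('pics/t2.png',look()['im'])"
```

```text
t 6.35 [574.5  76.5  81.9] [-1.9 -1.1  0.5] finger 74.6 r 126.1
[np.float64(-178.9), np.float64(-118.7), np.float64(-58.6), np.float64(1.2)]
mean mod60 1.2524600033576712
```

View pics/t2.png

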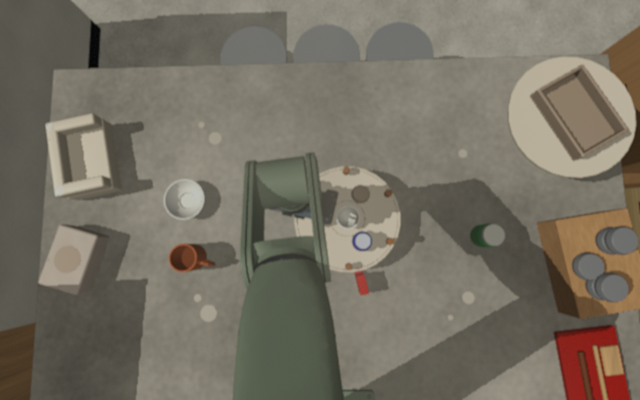

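The vase is now at (362,240), at about -149°, and the pointer is at (362,284). About 19° remain, so I'll slow down.

Emit:
{"api": "apply_moves", "payload": {"deltas": [[-0.005,0,0,0,-1],[-0.01,-0.0005,0,0,-1],[-0.015,-0.001,0,0,-1],[-0.0195,-0.002,0,0,-1],[-0.024,-0.003,0,0,-1]]}}

```text
time_s: 6.95
ee_pos: [597.1, 67.8, 81.9]
ee_rot: [180.0, -0.0, 166.0]
force: [-3.3, -0.9, -0.4]
gripper_width: 0.6
gripper_force: 0.6
```

```bash
python3 -c "
from h import *
meas()
meas()
tool(arc(60,82,126))"
```

```text
t 6.95 [597.1  67.8  81.9] [-3.3 -0.9 -0.4] finger 63.6 r 126.0
[np.float64(-130.3), np.float64(-70.6), np.float64(-10.5), np.float64(169.3)]
mean mod60 -10.519359945040739
t 7.0 [598.2  67.5  82. ] [ 1.  -0.6 -0.5] finger 63.1 r 126.2
[np.float64(-131.3), np.float64(-71.6), np.float64(-11.3), np.float64(168.4)]
mean mod60 -11.461160543339188
[-0.0067 -0.002   0.0001]
```

Emit:
{"api": "apply_moves", "payload": {"deltas": [[-0.002,-0.0005,0,0,-1],[-0.004,-0.001,0,0,-1],[-0.006,-0.002,0,0,-1],[-0.008,-0.0025,0,0,-1],[-0.01,-0.0035,0,0,-1]]}}

```text
time_s: 7.55
ee_pos: [605.6, 62.0, 81.9]
ee_rot: [180.0, -0.0, 166.0]
force: [-1.0, -0.5, 0.4]
gripper_width: 0.2
gripper_force: 0.5
```

```bash
python3 -c "
from h import *
meas()
meas()"
```

```text
t 7.55 [605.6  62.   81.9] [-1.  -0.5  0.4] finger 58.9 r 125.0
[np.float64(-135.2), np.float64(-75.1), np.float64(-15.3), np.float64(164.7)]
mean mod60 -15.217802880328577
t 7.6 [606.1  61.8  81.9] [0.6 0.4 0.5] finger 58.6 r 125.1
[np.float64(-135.8), np.float64(-75.5), np.float64(-15.8), np.float64(164.3)]
mean mod60 -15.7044569140391
```

Emit:
{"api": "apply_moves", "payload": {"deltas": [[-0.001,-0.0005,0,0,-1],[-0.002,-0.001,0,0,-1],[-0.003,-0.0015,0,0,-1],[-0.004,-0.002,0,0,-1],[-0.004,-0.002,0,0,-1]]}}

```text
time_s: 8.15
ee_pos: [609.2, 59.0, 81.9]
ee_rot: [-180.0, 0.0, 166.0]
force: [-0.4, -0.0, -0.5]
gripper_width: 0.4
gripper_force: 0.2
```

```bash
python3 -c "
from h import *
meas()
meas()
tool(arc(68,82,127))"
```

```text
t 8.15 [609.2  59.   81.9] [-0.4 -0.  -0.5] finger 56.8 r 124.4
[np.float64(-137.5), np.float64(-77.2), np.float64(-17.5)]
mean mod60 -17.37606773342668
t 8.2 [609.2  59.1  82. ] [ 0.1  1.  -0.8] finger 56.8 r 124.4
[np.float64(-137.5), np.float64(-77.1), np.float64(-17.5)]
mean mod60 -17.373484327573625
[ 0.0233  0.0083 -0.    ]
```

The vase is at -167.4° against a target of -168.1°. I'll back off along the arc, lift, and swing clear for a final look.

Emit:
{"api": "apply_moves", "payload": {"deltas": [[0.006,0.002,0,0,-1],[0.015,0.006,0,0,-1],[0.023,0.0085,0,0,-1],[0.023,0.0085,-0.03,0,-1],[0.023,0.0085,-0.07,0,-1]]}}

```text
time_s: 8.75
ee_pos: [586.3, 73.4, 150.7]
ee_rot: [-179.9, -0.3, 166.0]
force: [1.0, -0.2, 1.0]
gripper_width: 0.7
gripper_force: 0.0
```

Emit:
{"api": "apply_moves", "payload": {"deltas": [[0,0,-0.04,0,-1],[0,0.03,-0.06,0,-1],[0,0.08,-0.06,0,-1],[0,0.12,-0.06,0,-1],[0,0.16,-0.06,0,-1]]}}

```text
time_s: 9.25
ee_pos: [627.0, 230.2, 212.4]
ee_rot: [180.0, 0.0, 166.0]
force: [0.5, 0.7, -0.3]
gripper_width: 0.0
gripper_force: 0.0
```

Emit:
{"api": "apply_moves", "payload": {"deltas": [[0,0.04,0,0,-1],[0,0.08,0,0,-1],[0,0.1,0,0,-1],[0,0.1,0,0,-1],[0,0.1,0,0,-1]]}}

```text
time_s: 9.75
ee_pos: [651.0, 325.2, 211.5]
ee_rot: [-179.9, -0.0, 166.0]
force: [-0.3, -0.5, -1.4]
gripper_width: 0.6
gripper_force: 0.0
```

```bash
python3 -c "
from h import *
meas()
r=look(); print([ang(ray(c,50)-C) for a,c in r['red']])
cv2.imwrite('pics/t3.png',cv2.resize(r['im'][130:320,160:520],None,fx=2.2,fy=2.2))"
```

```text
t 9.75 [651.  325.2 211.5] [-0.3 -0.5 -1.4] finger 73.5 r 386.2
[np.float64(-137.5), np.float64(-77.3), np.float64(-17.8), np.float64(102.1), np.float64(162.2)]
mean mod60 -17.650952637209873
[np.float64(-168.15401920774536)]
```

View pics/t3.png

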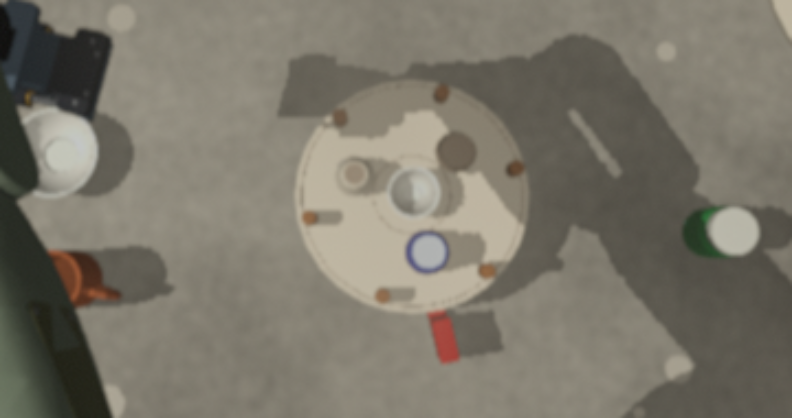

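The vase (428,251 in the crop) is in line with the pointer (444,337), at -167.7° against -168.2°. The bowl is at the middle (414,192), the jar, mug and dish are undisturbed, and the arm is clear.

```bash
python3 -c "
from workcell import env
print(env.job_done())"
```

```text
the job is handed in; nothing more can be done
None
```

The wheel is at rest with the blue vase in line with the red pointer, within about 0.5° (roughly 1 mm) by camera; the bowl is still at the middle, the jar, mug and dish look unmoved, and the job is handed in, though no verdict was returned.

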